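# Nudge the stick-counting plate home on its pins

## Robot

A 6-joint arm with a two-finger parallel gripper is mounted at the origin on the work surface. World frame = base frame: x ahead of the robot, y to its left, z up, the work surface at z = 0. Lengths are in m, angles in rad, forces in N, time in s.
With the tool pointing down it reaches from about 0.4 to 0.825 m from the base axis. Payload 7 kg.
Tool frame: the origin (TCP) lies midway between the tips of the shut fingers; the grasp point (between the pads) lies 19 mm behind it; z points along the fingers, y is the direction in which the jaws open and shut (so a half turn about z gives the same grasp; the last joint's range is limited). The gripper opens to 88 mm and grips with 3 to 60 N. Pads are 19 mm wide; open, the fingers measure 130 mm over their backs; the gripper's body (78 mm by 193 mm) begins 47 mm behind the grasp point.
Start: joints at [1.393, 0.359, 0.012, 0, -1.224, -0.288], TCP at [0.303, 0.603, 0.227] pointing down, gripper open.
Joint ranges: [-3.07, 3.07], [-1.43, 2.12], [-1.02, 1.25], [-3.03, 1.67], [-3.05, -0], [-3.03, 3.03]. Speed limits (rad/s): [2.39, 2.39, 3.01, 3.14, 3.14, 3.14].

## Interface

Orientations are given as [roll, pitch, yaw] about the fixed x, y, z axes, in that order (R = Rz(yaw) Ry(pitch) Rx(roll)).
In Python, from station import get_state, grab_frame, camera_info, job_done gives the robot as it stands. The module is installed in compiled form; this text tells all that it offers.
- The arm moves only by the shell command python3 -m inch 'ROWS' [FORCE]. ROWS is JSON, a list that holds one entry, the list of rows, each a list of 7 numbers: the shift along the tool's x, y, z normalised to -1 to 1, where 1 is 50 cm, then the turn, a rotation vector about the tool's x, y, z normalised to -1 to 1, where 1 is 180 degrees, then the closure, from 0 (fully open) to 1 (shut). A call has 1 to 20 rows; each row shifts and turns the commanded pose from where the row before left it, along the tool's axes as they then stand; what a row does not reach is not made up. A row lasts 1/10 s, in which the tool goes at most 50 mm and 8.59 degrees, less where a joint would pass 70% of its speed; a pose out of reach is approached as far as the arm can. A call with a number of a shift or a turn outside -1 to 1 is refused whole. A call with a gripper value outside its range is refused whole. The fingers move at their own pace and stop on an object; FORCE is the grip in N (left out, the last holds). Time passes only in rows, so rows that do not move let the fingers close. It gives the time, the measured TCP pose, the force and the opening at its end, in the units of the state.
- get_state(): the state, without advancing time (a new reading comes with each control period).
- grab_frame(name): name is "scene" or "top"; returns the picture (480x640x3 uint8, blue, green, red); there is no depth.
- camera_info(name): a dict with "vertical_fov" (degrees; the focal length in pixels is half the picture's height over the tangent of half this angle, whatever the lens; pixels are square), "cx", "cy" (the principal point, pixels), "R" (3x3) and "t" (3): a world point X has camera coordinates R X + t. Camera axes: x right, y down, z forward; pixel columns grow to the right and rows downward; lengths in m; the calibration is good to about 2 mm. A picture is of the moment at which its call begins. camera_info takes no time and is no camera call.
- job_done(): hands the job in, once; it reports no verdict.
The state is a dict: "t": time; "q": joint angles; "qd": joint speeds; "joint_efforts": joint torques, N m; "eef_pos": TCP position; "ee_rot": TCP orientation; "force": force on the tool from outside, world axes, zero at the start; "moment": the same for the moment, N m; "width": finger opening in m.
Only numpy, scipy, OpenCV 4.12 (cv2) and the standard library are available. Lean on these libraries where they do the work, as an engineer would, in place of code of your own. Each camera call takes 0.05 s, during which the arm holds its last target.

## Task

The ribbed plate of the incense-counting jig is riding on top of the jig's two locating pins. Push it back to the fence and nudge it sideways along it, with the fingers and not the arm or the gripper's body, until its round hole drops over the left pin and its slot over the right one and it lies flat on the deck. Do not pick the plate up or tip it over, leave the other things where they are, and finish clear of everything.

Things in the scene. Friction and masses are not known exactly. Their poses are not given: they have to be found in the camera images.
- jig: fixed jig: wooden deck 260 (x) x 400 (y) x 18 mm thick, with a steel fence 22 mm high and 300 mm long on it, centred, along y. Origin: centre of the deck's underside, on the table; x points from the robot's side to the fence, z up. The fence's face, looking to -x, is at x = +70 mm. Two steel pins stand on the deck before the fence. Two flush screw heads mean nothing
- pin_left (a point): tip of the left pin (jig x = +37 mm, y = +45 mm). Both pins: 10 mm tall above the deck, 10 mm diameter in the lower 5 mm, then a cone to a 4 mm flat tip
- pin_right (a point): tip of the right pin (jig x = +37 mm, y = -45 mm), same as the left
- plate: loose aluminium plate 120 (x) x 200 (y) x 6 mm, 0.3-0.45 kg; nine ribs 4 mm high on top, x = -52 to +8 mm. Origin: centre of underside; x to the fence, z up. Starts with its front edge on the deck and its rear raised on the pin tips (tilt 0.1 rad), 22-40 mm too far left or right, 5-16 mm short of home, turned up to 0.09 rad. Home: its origin at jig x = +9, y = 0, rear edge 1 mm off the fence
- plate_hole (a point): centre of the plate's round hole, 14 mm diameter, at the underside: plate x = +28 mm, y = +45 mm. It belongs on the left pin
- plate_slot (a point): centre of the plate's slot, 14 mm (x) by 20 mm (y), at the underside: plate x = +28 mm, y = -45 mm. It belongs on the right pin
- jar: small amber glass jar with a metal lid, 40 mm across, 50 mm tall, on the jig's deck behind the fence. Leave it alone; origin: centre of its underside
- weight: brass cylinder, 32 mm across, 30 mm tall, on the jig's deck behind the fence. Leave it alone; origin: centre of its underside
- gauge: steel block 30 x 18 x 18 mm, on the deck's front right corner. Leave it alone; origin: centre of its underside
- bundle: bundle of seven brown incense sticks with a paper band, 220 x 41 x 19 mm, lying on the table to the left. Leave it alone; origin: centre of its underside
- cup: white cup, 68 mm across, 80 mm tall, on the table at the left back. Leave it alone; origin: centre of its underside
- tape: cardboard ring, 84 mm across, 22 mm tall, flat on the table to the right. Leave it alone; origin: centre of its underside
- brush: hand brush lying on the table to the right. Leave it alone; origin: middle of the brush, underside
- jig_deck (a point): centre of the deck's top face, 18 mm above the jig's origin, same axes as the jig

How it is judged:
At the end, for the whole second after the job is handed in: The plate lies flat on the deck (tilt under 0.02 rad, underside within 2 mm), its round hole within 4 mm of the left pin's axis and its slot's centre within 6 mm of the right pin's, at rest (horizontal distance between plate_hole and pin_left below 0.004 m and horizontal distance between plate_slot and pin_right below 0.006 m and angle between plate's own z axis and vertical below 0.02 rad and z of plate in the frame of jig_deck below 0.002 m and linear speed of plate below 0.01 m/s and angular speed of plate below 0.05 rad/s); the robot touches nothing.
It fails at once if the arm or the gripper's body, not the fingers, pushes the plate (contact force between the arm and plate above 2 N).
It fails at once if the plate is lifted off the jig: its middle more than 18 mm above the deck (z of plate in the frame of jig_deck above 0.018 m).
It fails at once if the plate is tipped up by more than 0.3 rad (angle between plate's own z axis and vertical above 0.3 rad).
It fails at once if another object is shifted by more than 15 mm (distance of any of jar, weight, gauge, bundle, cup, tape, brush from where it was at the start of the episode above 0.015 m).
It also fails if it takes over 64 s, if anything falls off the work surface, if the arm or the gripper's body presses on something with over 40 N, if the wrist force passes 120 N, or if a joint passes its speed limit or range.

## Working session

There is one attempt and no reset: what is moved stays moved. The work goes in short steps, Python scripts to look and compute and a shell command to move; the robot and the scene stay as the last step left them, time stands still between calls to the robot, and variables do not carry over. Pictures are saved under pics/ and viewed, and the job is handed in when it is done.

```bash
mkdir -p pics; cat > h.py <<'E'
import numpy as np, cv2
from station import get_state, grab_frame, camera_info
def snap(n,f):
    im=grab_frame(n); cv2.imwrite('pics/'+f,im); return im
def cam(n):
    c=camera_info(n); f=240/np.tan(np.radians(c['vertical_fov'])/2)
    return f,c['cx'],c['cy'],np.array(c['R']),np.array(c['t'])
def proj(n,X):
    f,cx,cy,R,t=cam(n); p=np.atleast_2d(X)@R.T+t
    return np.c_[cx+f*p[:,0]/p[:,2],cy+f*p[:,1]/p[:,2]]
def ray(n,u,v):
    f,cx,cy,R,t=cam(n); d=R.T@np.array([(u-cx)/f,(v-cy)/f,1]); return -R.T@t,d
def atz(n,u,v,z):
    o,d=ray(n,u,v); return o+d*(z-o[2])/d[2]
def tri(obs):
    A=np.zeros((3,3));b=np.zeros(3)
    for n,u,v in obs:
        o,d=ray(n,u,v); d=d/np.linalg.norm(d);P=np.eye(3)-np.outer(d,d);A+=P;b+=P@o
    X=np.linalg.solve(A,b); return X
E
python3 - <<'E'
from h import *
print(get_state())
for n in('scene','top'):
    snap(n,n+'0.png'); print(n,camera_info(n))
E
```

```text
{'t': 0.0, 'q': array([ 1.39309124e+00,  3.59381583e-01,  1.10440426e-02, -3.82164709e-04,
       -1.22407313e+00, -2.88100745e-01]), 'qd': array([-0.00153946,  0.00026607,  0.0012913 , -0.00024422, -0.00168114,
       -0.00047439]), 'joint_efforts': array([ 1.01264664e-03, -5.82710230e+01,  2.93047392e+01,  6.99697226e+00,
        6.80483630e-03, -1.60551522e-04]), 'eef_pos': array([0.30296402, 0.60263652, 0.22561389]), 'ee_rot': array([ 3.13994276e+00, -1.14284271e-04, -4.65935896e-01]), 'force': array([0.49878023, 0.49761401, 0.03918348]), 'moment': array([-0.01732621,  0.01390536, -0.00323461]), 'width': 0.08742850117209659}
scene {'vertical_fov': 44.59209071147862, 'cx': 320.39741454543383, 'cy': 237.96524387000042, 'R': array([[ 0.6658476 ,  0.74602999,  0.00928591],
       [ 0.57840849, -0.5083003 , -0.63802384],
       [-0.47126489,  0.43019769, -0.76996062]]), 't': array([-0.37594369, -0.28763194,  1.49144057])}
top {'vertical_fov': 47.460938211535, 'cx': 318.9763000539712, 'cy': 240.01420525764638, 'R': array([[ 2.01230750e-02, -9.99795550e-01,  1.97991365e-03],
       [-9.94118835e-01, -2.02195056e-02, -1.06390385e-01],
       [ 1.06408667e-01,  1.72632258e-04, -9.94322466e-01]]), 't': array([-0.02735996,  0.57593361,  1.4040365 ])}
```

View pics/scene0.png

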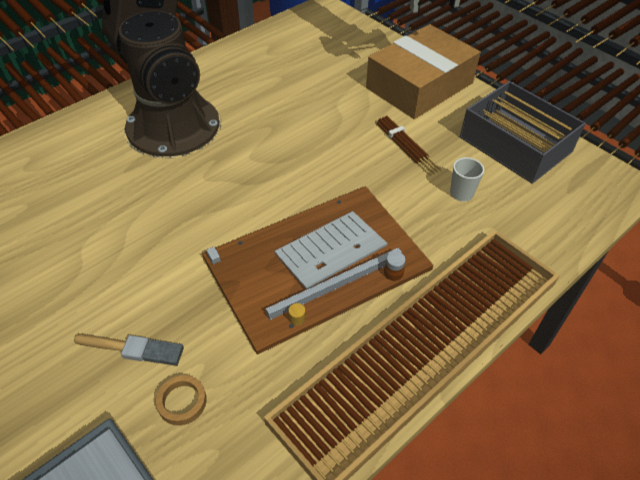

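View pics/top0.png

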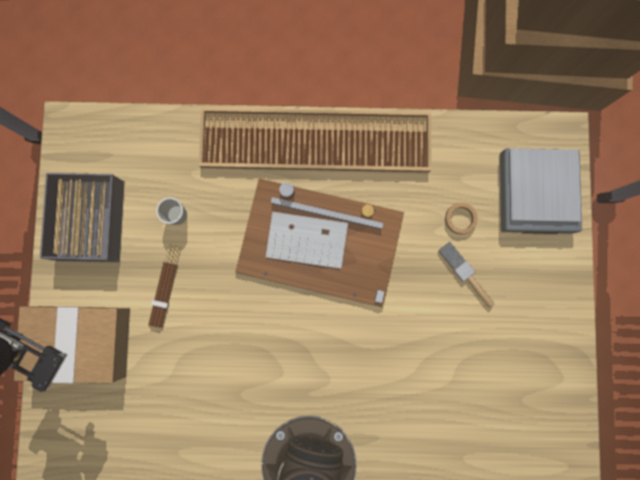

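The jig sits at the centre, turned about 12°. The plate is near top-picture (307,240), left of home. I'll enlarge both views.

```bash
python3 - <<'E'
import cv2
a=cv2.imread('pics/top0.png')[170:315,225:415]; cv2.imwrite('pics/top0c.png',cv2.resize(a,None,fx=4,fy=4,interpolation=cv2.INTER_CUBIC))
a=cv2.imread('pics/scene0.png')[180:360,195:440]; cv2.imwrite('pics/scene0c.png',cv2.resize(a,None,fx=3.2,fy=3.2,interpolation=cv2.INTER_CUBIC))
E
```

```text
(no output)
```

View pics/top0c.png

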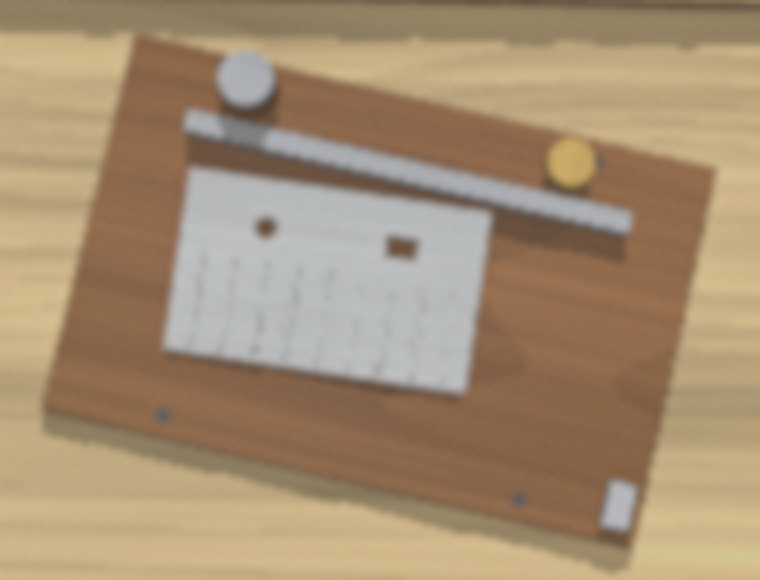

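View pics/scene0c.png

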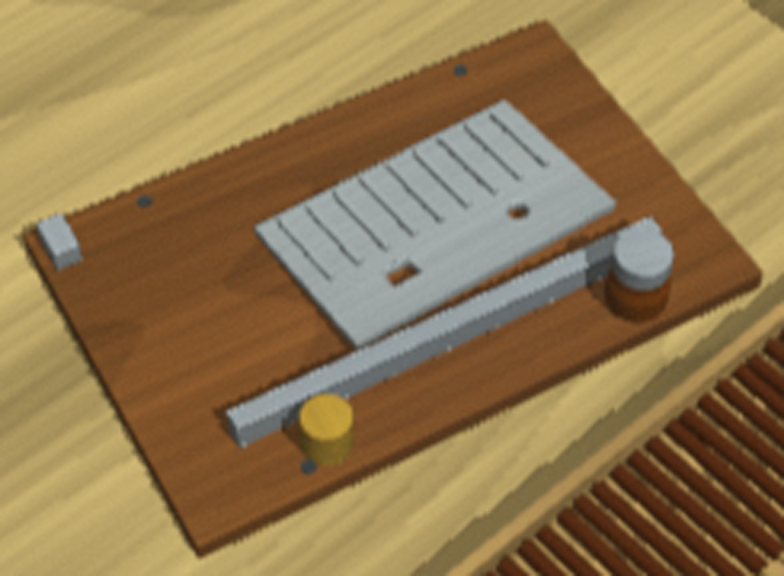

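```bash
cat > fit.py <<'E'
from h import *
from scipy.optimize import least_squares
def full(n,pts,off,s): return [(n,off[0]+(u+.5)/s-.5,off[1]+(v+.5)/s-.5) for u,v in pts]
def Rz(a): return np.array([[np.cos(a),-np.sin(a),0],[np.sin(a),np.cos(a),0],[0,0,1]])
def Ry(a): return np.array([[np.cos(a),0,np.sin(a)],[0,1,0],[-np.sin(a),0,np.cos(a)]])
def solve(model,loc,obs,p0):
    def r(p):
        o=[]
        for L,(n,u,v) in zip(loc,obs): o.append(proj(n,model(p,np.array(L)))[0]-[u,v])
        return np.ravel(o)
    s=least_squares(r,p0); return s.x,np.abs(s.fun).reshape(-1,2).round(1)
jigm=lambda p,L: Rz(p[2])@L+[p[0],p[1],0]
E
cat > run0.py <<'E'
from fit import *
T=((225,170),4);S=((195,180),3.2)
dk=[(.13,.2,.018),(.13,-.2,.018),(-.13,.2,.018),(-.13,-.2,.018)]
ot=full('top',[(137,37),(715,168),(45,407),(630,543)],*T)
os=full('scene',[(760,275),(200,549),(545,22),(25,232)],*S)
for nm,l,o in(('top',dk,ot),('scene',dk,os),('both',dk*2,ot+os)):
    print(nm,*solve(jigm,l,o,[.57,0,-.2]))
J,_=solve(jigm,dk*2,ot+os,[.57,0,-.2])
for a,b in zip(ot,os): print('corner',tri([a,b]).round(4))
# plate top corners
c=[(.06,.1,.006),(.06,-.1,.006),(-.06,-.1,.006),(-.06,.1,.006)]
pt=full('top',[(190,168),(492,212),(466,393),(163,350)],*T)
ps=full('scene',[(615,205),(358,345),(257,228),(507,100)],*S)
hs=[(.028,.045,.006),(.028,-.045,.006)]
ht=full('top',[(265,227),(402,247)],*T); hsn=full('scene',[(517,211),(404,273)],*S)
for a,b in zip(pt+ht,ps+hsn): print('plate',tri([a,b]).round(4))
def pm(p,L): # front underside edge at z=.018, tilt
    return Rz(p[2])@(Ry(-p[3])@(L+[.06,0,0])-[.06,0,0])+[p[0],p[1],.018]
for nm,l,o in(('top',c+hs,pt+ht),('scene',c+hs,ps+hsn),('both',(c+hs)*2,pt+ht+ps+hsn)):
    P,r=solve(pm,l,o,[.5,0,-.2,.1]); print(nm,P,r.max())
Ji=lambda X: Rz(-J[2])@(X-[J[0],J[1],0])
print('jig',J,'yaw rel',P[2]-J[2])
for L in c+hs: print('plate in jig',Ji(pm(P,np.array(L))).round(4))
print('pins world',jigm(J,np.array([.037,.045,.028])),jigm(J,np.array([.037,-.045,.028])))
E
python3 run0.py
```

```text
top [ 0.574399   -0.01832193 -0.20821504] [[0.6 1.3]
 [0.6 0.7]
 [1.1 0.6]
 [1.  1.2]]
scene [ 0.57494902 -0.01885976 -0.21153309] [[1.8 0.5]
 [1.  0. ]
 [0.4 1. ]
 [1.1 0.7]]
both [ 0.57467937 -0.01861002 -0.21008502] [[0.3 1.5]
 [0.8 0.6]
 [1.  0.3]
 [1.  1.2]
 [1.8 0.7]
 [0.8 0.1]
 [0.3 1.1]
 [1.1 0.7]]
corner [0.7404 0.1494 0.0129]
corner [ 0.6593 -0.2396  0.0141]
corner [0.4904 0.2019 0.0167]
corner [ 0.4086 -0.1848  0.0212]
plate [0.6487 0.1091 0.0319]
plate [ 0.6236 -0.0897  0.0359]
plate [ 0.5054 -0.0743  0.0247]
plate [0.5297 0.1253 0.022 ]
plate [0.6104 0.0585 0.0315]
plate [ 0.5996 -0.031   0.0328]
top [ 0.57775886  0.01686411 -0.12407621  0.13875763] 0.3
scene [ 0.57776833  0.01777681 -0.13245671  0.08196697] 0.6
both [ 0.57774808  0.01742994 -0.12861128  0.08373516] 0.6
jig [ 0.57467937 -0.01861002 -0.21008502] yaw rel 0.08147374381096864
plate in jig [0.0462 0.1404 0.034 ]
plate in jig [ 0.0625 -0.059   0.034 ]
plate in jig [-0.0567 -0.0687  0.024 ]
plate in jig [-0.073   0.1306  0.024 ]
plate in jig [0.0189 0.083  0.0313]
plate in jig [ 0.0262 -0.0068  0.0313]
pins world [0.6202503  0.01768448 0.028     ] [ 0.60148142 -0.07033671  0.028     ]
```

```bash
cat >> run0.py <<'E'
def ov(n,off,s,fn,shape):
    im=cv2.resize(cv2.imread(f'pics/{n}0.png')[off[1]:off[1]+shape[1],off[0]:off[0]+shape[0]],None,fx=s,fy=s,interpolation=cv2.INTER_CUBIC)
    def poly(W,col):
        q=(proj(n,np.array(W))-off+.5)*s-.5; cv2.polylines(im,[np.round(q*8).astype(int).reshape(-1,1,2)],True,col,1,cv2.LINE_AA,3)
    poly([jigm(J,np.array(dk[i])) for i in(0,1,3,2)],(0,0,255))
    poly([jigm(J,np.array(v)) for v in((.07,.15,.04),(.07,-.15,.04),(.07,-.15,.018),(.07,.15,.018))],(0,255,0))
    poly([pm(P,np.array(v)) for v in c],(255,0,0))
    cv2.imwrite(fn,im)
ov('top',(225,170),4,'pics/ovt.png',(190,145)); ov('scene',(195,180),3.2,'pics/ovs.png',(245,180))
E
python3 run0.py>/dev/null
```

```text
(no output)
```

View pics/ovt.png

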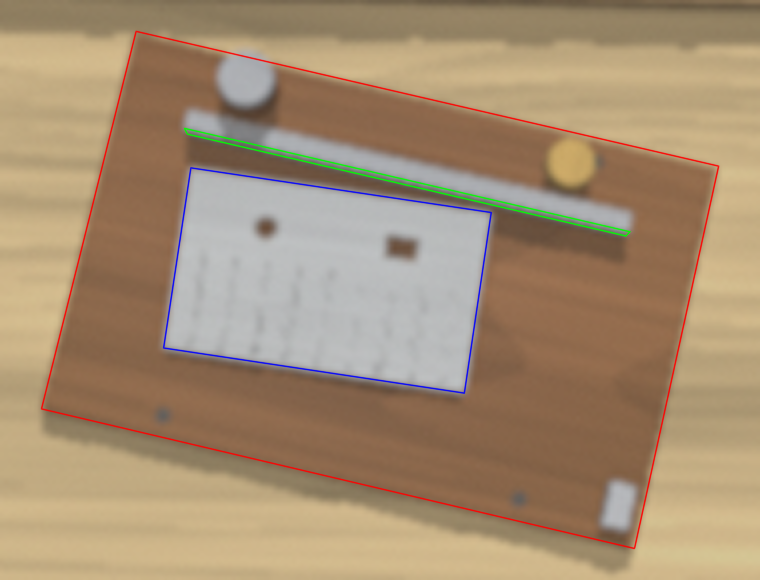

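View pics/ovs.png

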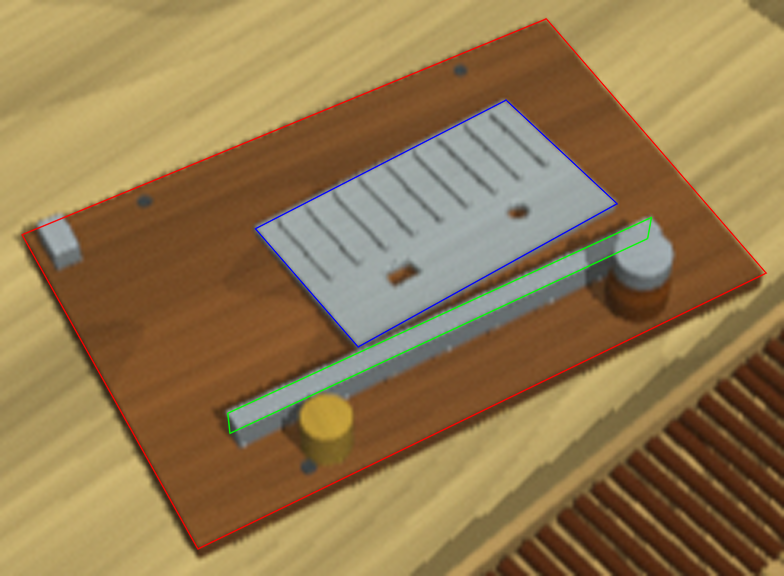

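```bash
cat > to.py <<'E'
import sys
from fit import *
J=np.array([0.57468,-0.01861,-0.21009])
def here():
    s=get_state(); y=s['ee_rot'][2]; L=Rz(-J[2])@(s['eef_pos']-[J[0],J[1],0])
    return s,y,L
if __name__=='__main__':
    s,y,L=here(); print('t',s['t'],'jig',L.round(4),'yawrel',round(y-J[2],4),'rpy',s['ee_rot'].round(4),'F_jig',(Rz(-J[2])@s['force']).round(1),'w',round(s['width'],4))
    if len(sys.argv)>4:
        g=np.array(list(map(float,sys.argv[1:4]))); yr=float(sys.argv[4])
        d=Rz(-J[2]*0)@(jigm(J,g)-s['eef_pos']); 
        t=lambda yaw:[(np.cos(yaw)*d[0]+np.sin(yaw)*d[1])/.5,(np.sin(yaw)*d[0]-np.cos(yaw)*d[1])/.5,-d[2]/.5]
        print('tool shift norm, before turn',np.round(t(y),4),'after turn',np.round(t(J[2]+yr),4),'turn z',round(-((J[2]+yr-y))/np.pi,4))
E
python3 to.py -0.12 0.033 0.1 0
```

```text
t 0.1 jig [-0.3953  0.551   0.2257] yawrel -0.2558 rpy [ 3.1401e+00 -2.0000e-04 -4.6590e-01] F_jig [-0.3 -0.5 -0.5] w 0.0874
tool shift norm, before turn [0.7947 0.8629 0.2514] after turn [0.5505 1.0359 0.2514] turn z -0.0814
```

```bash
python3 -m inch '[[[0,0,0,0,0,-0.0271,0],[0,0,0,0,0,-0.0271,0],[0,0,0,0,0,-0.0272,0],[0.02,0.037,0,0,0,0,0],[0.0393,0.074,0,0,0,0,0],[0.0393,0.074,0,0,0,0,0],[0.0393,0.074,0,0,0,0,0],[0.0393,0.074,0,0,0,0,0],[0.0393,0.074,0,0,0,0,0],[0.0393,0.074,0,0,0,0,0],[0.0393,0.074,0,0,0,0,0],[0.0393,0.074,0,0,0,0,0],[0.0393,0.074,0,0,0,0,0],[0.0393,0.074,0,0,0,0,0],[0.0393,0.074,0,0,0,0,0],[0.0393,0.074,0,0,0,0,0],[0.0393,0.074,0,0,0,0,0],[0.02,0.037,0,0,0,0,0],[0,0,0,0,0,0,0]]]'; python3 to.py -0.12 0.033 0.1 0
```

```text
t: 2.0
eef_pos: [0.4646, 0.0367, 0.2262]
ee_rot: [3.141, 0.001, -0.213]
force: [0.2, 1.2, -0.0]
width: 0.0878
t 2.0 jig [-0.1192  0.0311  0.2262] yawrel -0.0032 rpy [ 3.141e+00  7.000e-04 -2.133e-01] F_jig [-0.   1.3 -0. ] w 0.0878
tool shift norm, before turn [-0.0015 -0.0037  0.2525] after turn [-0.0015 -0.0037  0.2525] turn z -0.001
```

```bash
python3 -m inch '[[[0,-0.003,0.05,0,0,0,0],[0,0,0.07,0,0,0,0],[0,0,0.08,0,0,0,0],[0,0,0.07,0,0,0,0],[0,0,0.05,0,0,0,0],[0,0,0.03,0,0,0,0],[0,0,0,0,0,0,0],[0,0,0,0,0,0,0]]]'; python3 to.py -0.09 0.033 0.021 0
python3 - <<'E'
from h import *
a=snap('scene','s1.png')[130:330,190:440]; cv2.imwrite('pics/s1c.png',cv2.resize(a,None,fx=3,fy=3,interpolation=cv2.INTER_CUBIC))
E
```

```text
t: 2.8
eef_pos: [0.4649, 0.0408, 0.0518]
ee_rot: [3.141, 0.0, -0.209]
force: [0.8, 0.2, 1.7]
width: 0.0876
t 2.8 jig [-0.1197  0.0352  0.0518] yawrel 0.0007 rpy [ 3.1411e+00  3.0000e-04 -2.0940e-01] F_jig [0.8 0.4 1.7] w 0.0876
tool shift norm, before turn [0.0594 0.0045 0.0615] after turn [0.0594 0.0045 0.0615] turn z 0.0002
```

View pics/s1c.png

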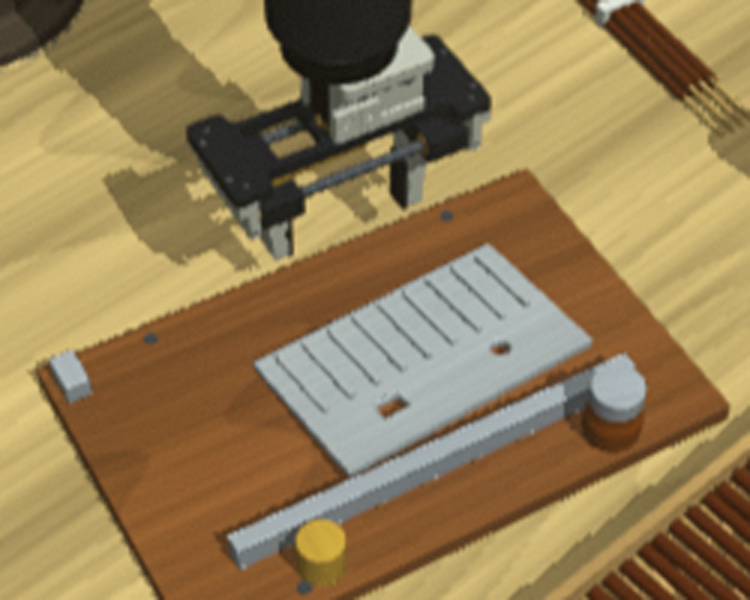

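The gripper is aligned ahead of the plate, with fingertips at crop pixels (280,250) and (410,200). Next I lower to just above the deck.

```bash
python3 -m inch '[[[0,0.004,0.03,0,0,0,0],[0,0,0.02,0,0,0,0],[0,0,0.008,0,0,0,0],[0,0,0.003,0,0,0,0],[0,0,0,0,0,0,0],[0,0,0,0,0,0,0]]]'; python3 to.py -0.09 0.033 0.021 0
```

```text
t: 3.45
eef_pos: [0.4648, 0.0387, 0.0215]
ee_rot: [-3.141, -0.001, -0.21]
force: [-0.6, 0.4, 0.5]
width: 0.0876
t 3.45 jig [-0.1194  0.0331  0.0215] yawrel 0.0001 rpy [-3.1412e+00 -5.0000e-04 -2.1000e-01] F_jig [-0.7  0.2  0.5] w 0.0876
tool shift norm, before turn [0.0589 0.0002 0.0009] after turn [0.0589 0.0002 0.0009] turn z 0.0
```

```bash
python3 -m inch '[[[0.02,0,0,0,0,0,0],[0.03,0,0,0,0,0,0],[0.02,0,0,0,0,0,0],[0.004,0,0,0,0,0,0],[0.004,0,0,0,0,0,0],[0.004,0,0,0,0,0,0],[0.004,0,0,0,0,0,0],[0.004,0,0,0,0,0,0],[0.004,0,0,0,0,0,0],[0.004,0,0,0,0,0,0],[0.004,0,0,0,0,0,0],[0.004,0,0,0,0,0,0],[0.004,0,0,0,0,0,0],[0,0,0,0,0,0,0],[0,0,0,0,0,0,0]]]'; python3 to.py -0.06 0.033 0.021 0
cat > look.py <<'E'
import sys
from h import *
k=sys.argv[1]
a=snap('top',f't{k}.png')[170:315,225:415]; A=cv2.resize(a,None,fx=4,fy=4,interpolation=cv2.INTER_CUBIC)
cv2.imwrite(f'pics/t{k}c.png',A)
a=snap('scene',f's{k}.png')[180:360,195:440]; cv2.imwrite(f'pics/s{k}c.png',cv2.resize(a,None,fx=3.2,fy=3.2,interpolation=cv2.INTER_CUBIC))
E
python3 look.py 2
```

```text
t: 4.95
eef_pos: [0.5185, 0.027, 0.0211]
ee_rot: [-3.141, -0.0, -0.21]
force: [-0.8, 0.1, 0.1]
width: 0.0881
t 4.95 jig [-0.0645  0.0329  0.0211] yawrel -0.0001 rpy [-3.1415e+00 -4.0000e-04 -2.1020e-01] F_jig [-0.8 -0.1  0.1] w 0.0881
tool shift norm, before turn [ 0.0089 -0.0002  0.0002] after turn [ 0.0089 -0.0002  0.0002] turn z -0.0
```

View pics/s2c.png

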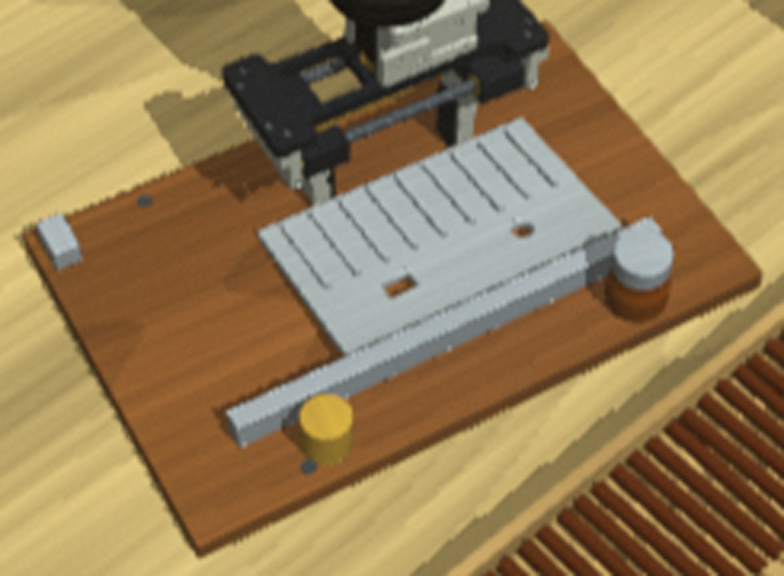

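View pics/t2c.png

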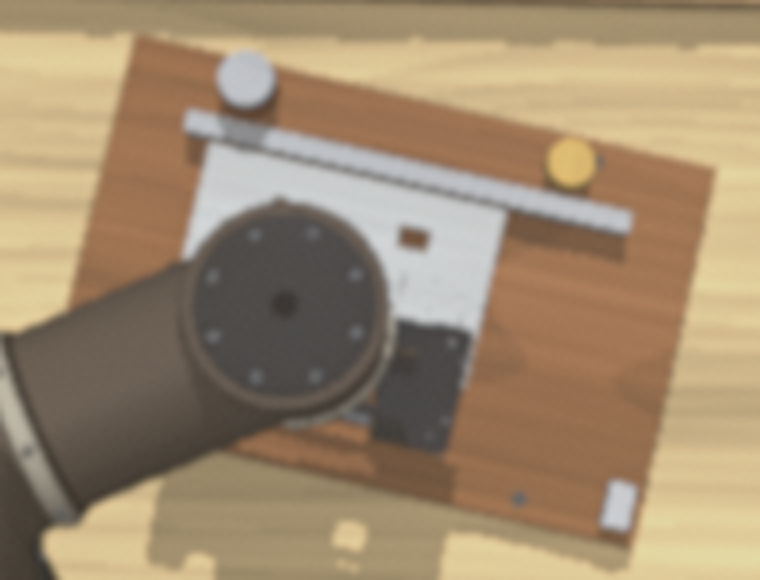

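The plate is squared up and its rear edge is almost at the fence. I'll fit its pose from the scene view.

```bash
cat > pl.py <<'E'
from fit import *
J=np.array([0.57468,-0.01861,-0.21009])
C=dict(RL=(.06,.1,.006),RR=(.06,-.1,.006),FR=(-.06,-.1,.006),FL=(-.06,.1,.006),H=(.028,.045,.006),S=(.028,-.045,.006))
T=((225,170),4);S=((195,180),3.2)
def pm(p,L,tilt=None):
    return Rz(p[2])@(Ry(-(p[3] if tilt is None else tilt))@(L+[.06,0,0])-[.06,0,0])+[p[0],p[1],.018]
def fitp(sc,tp,tilt=None):
    l=[];o=[]
    for k,v in sc.items(): l.append(C[k]);o+=full('scene',[v],*S)
    for k,v in tp.items(): l.append(C[k]);o+=full('top',[v],*T)
    P,r=solve(lambda p,L:pm(p,L,tilt),l,o,[.58,0,-.2]+([.09] if tilt is None else []))
    print('P',P.round(4),'res',r.max(1),'rel yaw',round(P[2]-J[2],4))
    for k,L in C.items(): print(k,(Rz(-J[2])@(pm(P,np.array(L),tilt)-[J[0],J[1],0])).round(4))
E
python3 - <<'E'
from pl import *
fitp(dict(FL=(522,119),FR=(259,233),RR=(345,355),H=(524,230),S=(400,286)),dict(S=(414,238),RR=(506,211)))
E
```

```text
P [ 0.5889  0.0105 -0.2141  0.1045] res [0.3 0.4 0.4 0.4 0.2 0.1 0.4] rel yaw -0.004
RL [0.067  0.1312 0.0365]
RR [ 0.0662 -0.0688  0.0365]
FR [-0.0532 -0.0683  0.024 ]
FL [-0.0524  0.1317  0.024 ]
H [0.0349 0.0763 0.0331]
S [ 0.0346 -0.0137  0.0331]
```

```bash
python3 -m inch '[[[0.002,0,0,0,0,0,0],[0.002,0,0,0,0,0,0],[0,0,0,0,0,0,0],[0,0,0,0,0,0,0]]]'; python3 to.py;  python3 -m inch '[[[0.001,0,0,0,0,0,0],[0,0,0,0,0,0,0],[0,0,0,0,0,0,0]]]'; python3 to.py
```

```text
t: 5.45
eef_pos: [0.5199, 0.0265, 0.021]
ee_rot: [3.141, 0.0, -0.21]
force: [-2.4, 0.0, 2.0]
width: 0.0876
t 5.45 jig [-0.063   0.0327  0.021 ] yawrel -0.0001 rpy [ 3.1413e+00  5.0000e-04 -2.1020e-01] F_jig [-2.3 -0.5  2. ] w 0.0876
t: 5.75
eef_pos: [0.5205, 0.0264, 0.021]
ee_rot: [3.141, 0.0, -0.21]
force: [-2.6, -0.1, 1.6]
width: 0.0876
t 5.75 jig [-0.0623  0.0328  0.021 ] yawrel -0.0 rpy [ 3.1414e+00  2.0000e-04 -2.1010e-01] F_jig [-2.5 -0.6  1.6] w 0.0876
```

```bash
python3 -m inch '[[[0.001,0,0,0,0,0,0],[0.001,0,0,0,0,0,0],[0,0,0,0,0,0,0],[0,0,0,0,0,0,0]]]'; python3 to.py; python3 look.py 3
```

```text
t: 6.15
eef_pos: [0.5215, 0.0263, 0.021]
ee_rot: [3.142, 0.0, -0.21]
force: [-3.3, 0.9, 1.0]
width: 0.0876
t 6.15 jig [-0.0613  0.0328  0.021 ] yawrel -0.0001 rpy [ 3.1415e+00  2.0000e-04 -2.1010e-01] F_jig [-3.4  0.2  1. ] w 0.0876
```

View pics/s3c.png

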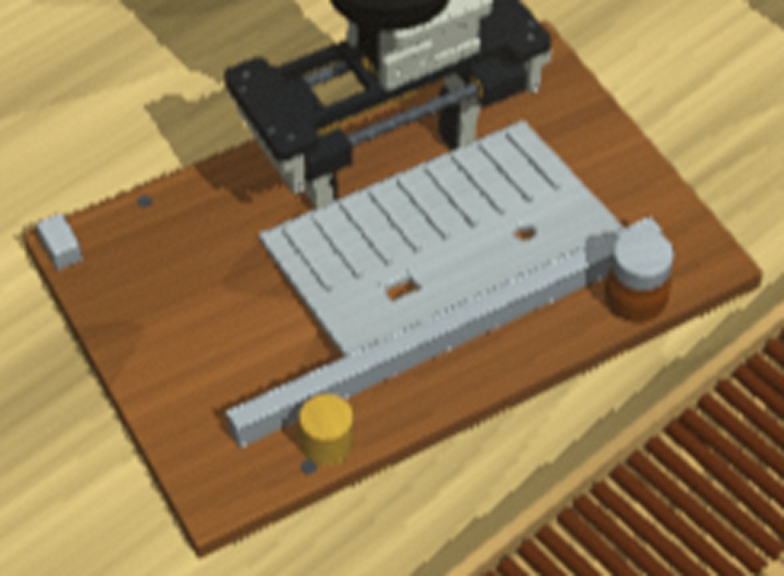

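View pics/t3c.png

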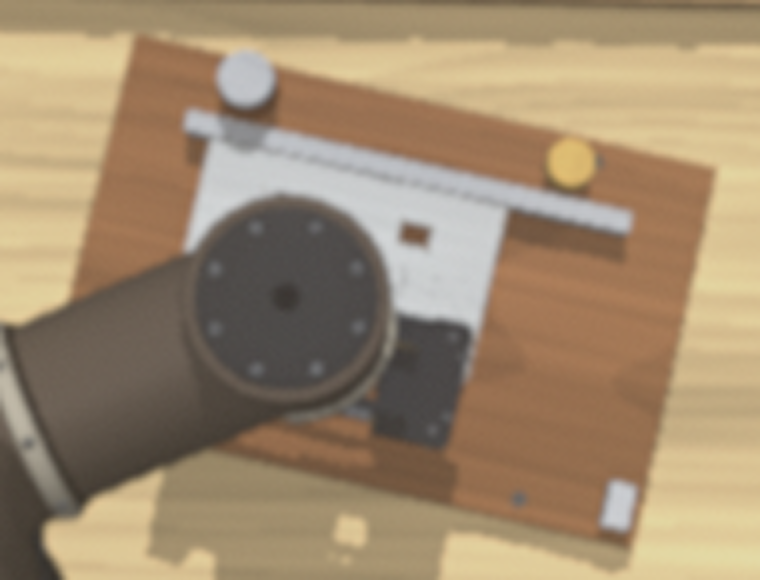

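```bash
python3 -m inch '[[[-0.01,0,0,0,0,0,0],[-0.03,0,0,0,0,0,0],[-0.04,0,-0.02,0,0,0,0.2],[0,0,-0.05,0,0,0,0.4],[0,0,-0.08,0,0,0,0.545],[0,0,-0.08,0,0,0,0.545],[0,0,0,0,0,0,0.545],[0,0,0,0,0,0,0.545]]]'; python3 to.py 0.007 0.165 0.12 1.5708; python3 -c "
from station import get_state;print(get_state()['q'])"
```

```text
t: 7.05
eef_pos: [0.4835, 0.0352, 0.1374]
ee_rot: [-3.139, -0.003, -0.21]
force: [-0.7, 0.4, -0.4]
width: 0.0455
t 7.05 jig [-0.1004  0.0336  0.1374] yawrel 0.0002 rpy [-3.139  -0.0034 -0.2099] F_jig [-0.7  0.3 -0.4] w 0.0455
tool shift norm, before turn [ 0.2148 -0.2627  0.0348] after turn [0.2627 0.2148 0.0348] turn z -0.4999
[ 4.79630273e-01  1.23928870e-01 -5.25556024e-01  2.15569682e-04
 -9.17014935e-01  8.81162048e-01]
```

```bash
python3 -m inch '[[[0,-0.0527,-0.02,0,0,0,0.545],[0,-0.07,0,0,0,0,0.545],[0.07,-0.07,0,0,0,0,0.545],[0.0748,-0.07,0,0,0,0,0.545],[0.07,0,0,0,0,0,0.545],[0,0,0,0,0,0.03,0.545],[0,0,0,0,0,0.045,0.545],[0,0,0,0,0,0.045,0.545],[0,0,0,0,0,0.045,0.545],[0,0,0,0,0,0.045,0.545],[0,0,0,0,0,0.045,0.545],[0,0,0,0,0,0.045,0.545],[0,0,0,0,0,0.045,0.545],[0,0,0,0,0,0.045,0.545],[0,0,0,0,0,0.045,0.545],[0,0,0,0,0,0.04,0.545],[0,0,0,0,0,0.025,0.545],[0,0,0,0,0,0,0.545],[0,0,0,0,0,0,0.545]]]'; python3 to.py 0.007 0.165 0.0215 -1.5708
```

```text
t: 8.95
eef_pos: [0.6136, 0.14, 0.1449]
ee_rot: [3.141, -0.001, -1.778]
force: [-1.2, 0.8, 0.3]
width: 0.04
t 8.95 jig [0.005  0.1632 0.1449] yawrel -1.5683 rpy [ 3.1405e+00 -1.0000e-03 -1.7784e+00] F_jig [-1.3  0.5  0.3] w 0.04
tool shift norm, before turn [-0.0036 -0.004   0.2469] after turn [-0.0036 -0.004   0.2469] turn z 0.0008
```

```bash
python3 -m inch '[[[-0.0036,-0.004,0.05,0,0,0,0.545],[0,0,0.07,0,0,0,0.545],[0,0,0.06,0,0,0,0.545],[0,0,0.04,0,0,0,0.545],[0,0,0.015,0,0,0,0.545],[0,0,0,0,0,0,0.545],[0,0,0,0,0,0,0.545]]]'; python3 to.py 0.007 0.165 0.0215 -1.5708; python3 look.py 4
```

```text
t: 9.65
eef_pos: [0.6169, 0.1417, 0.0294]
ee_rot: [-3.141, 0.0, -1.78]
force: [0.5, -0.4, 0.4]
width: 0.0398
t 9.65 jig [0.0079 0.1656 0.0294] yawrel -1.5697 rpy [-3.1406e+00  5.0000e-04 -1.7798e+00] F_jig [ 0.6 -0.2  0.4] w 0.0398
tool shift norm, before turn [0.0012 0.0018 0.0158] after turn [0.0012 0.0018 0.0158] turn z 0.0003
```

View pics/s4c.png

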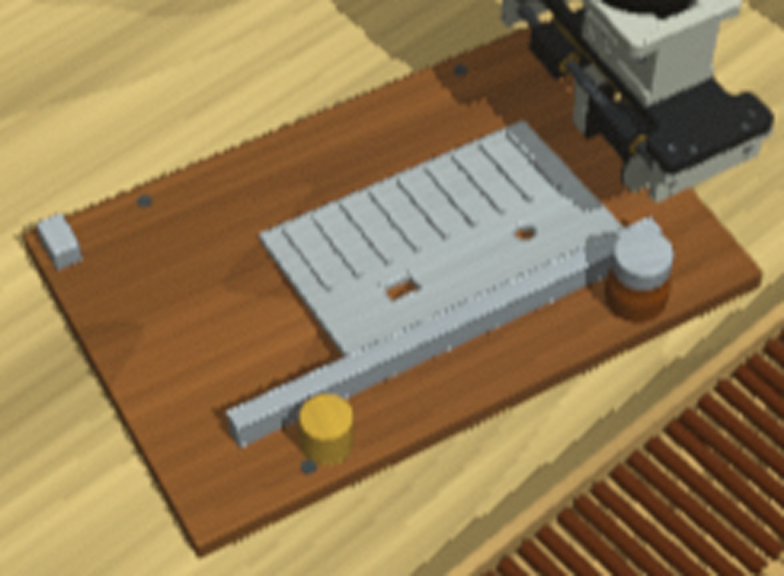

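View pics/t4c.png

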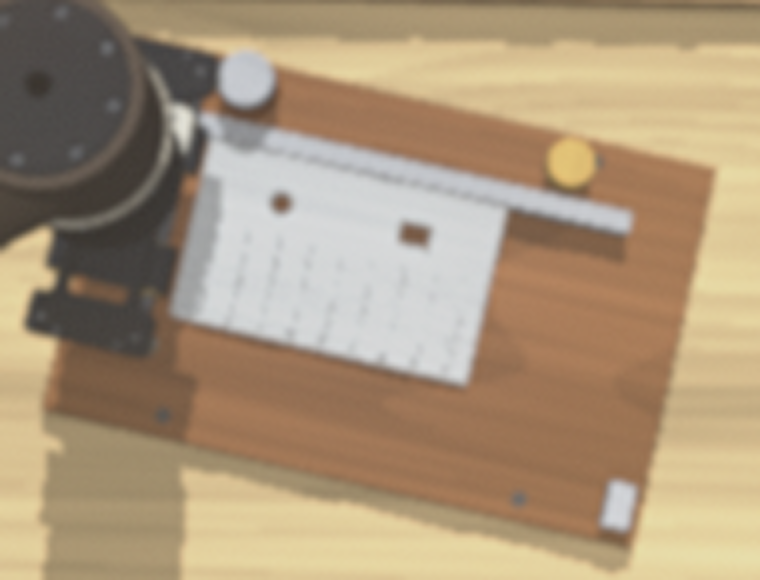

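```bash
python3 - <<'E'
from pl import *
fitp(dict(FL=(522,122),FR=(261,236),RR=(343,357),H=(526,232),S=(401,287)),dict(S=(414,235),RR=(506,209),FL=(172,318),FR=(467,384),H=(281,203)))
X=tri(full('top',[(246,75)],*T)+full('scene',[(643,243)],*S)); print('jar lid',X.round(3),(Rz(-J[2])@(X-[J[0],J[1],0])).round(3))
E
```

```text
P [ 0.5905  0.0096 -0.2115  0.1117] res [0.4 0.8 1.3 0.8 0.2 0.3 0.6 0.8 0.2 0.3] rel yaw -0.0014
RL [0.0683 0.1308 0.0373]
RR [ 0.068  -0.0692  0.0373]
FR [-0.0512 -0.069   0.024 ]
FL [-0.0509  0.131   0.024 ]
H [0.0364 0.0758 0.0338]
S [ 0.0363 -0.0142  0.0338]
jar lid [0.703 0.071 0.076] [0.107 0.114 0.076]
```

```bash
python3 -m inch '[[[0,0.016,0.008,0,0,0,0.545],[0,0,0.0065,0,0,0,0.545],[0.01,0,0,0,0,0,0.545],[0.02,0,0,0,0,0,0.545],[0.01,0,0,0,0,0,0.545],[0,0,0,0,0,0,0.545],[0,0,0,0,0,0,0.545]]]'; python3 to.py -0.001 0.1105 0.022 -1.5708
```

```text
t: 10.45
eef_pos: [0.6045, 0.1232, 0.0215]
ee_rot: [-3.141, 0.0, -1.781]
force: [0.4, 0.1, -0.1]
width: 0.0402
t 10.45 jig [-0.0004  0.1449  0.0215] yawrel -1.5714 rpy [-3.1413e+00  2.0000e-04 -1.7815e+00] F_jig [ 0.4  0.2 -0.1] w 0.0402
tool shift norm, before turn [ 0.0689  0.0011 -0.001 ] after turn [ 0.0689  0.0011 -0.001 ] turn z -0.0002
```

Next I push sideways at 2 mm per row, stopping about 10 mm short of home to look.

```bash
python3 -m inch '[[[0.004,0,0,0,0,0,0.545],[0.004,0,0,0,0,0,0.545],[0.004,0,0,0,0,0,0.545],[0.004,0,0,0,0,0,0.545],[0.004,0,0,0,0,0,0.545],[0.004,0,0,0,0,0,0.545],[0.004,0,0,0,0,0,0.545],[0.004,0,0,0,0,0,0.545],[0.004,0,0,0,0,0,0.545],[0.004,0,0,0,0,0,0.545],[0.004,0,0,0,0,0,0.545],[0.004,0,0,0,0,0,0.545],[0,0,0,0,0,0,0.545],[0,0,0,0,0,0,0.545]]]'; python3 to.py -0.001 0.1105 0.022 -1.5708; python3 look.py 5
```

```text
t: 11.85
eef_pos: [0.5991, 0.0998, 0.0213]
ee_rot: [3.141, -0.0, -1.781]
force: [0.6, 0.1, -0.6]
width: 0.0404
t 11.85 jig [-0.0008  0.1209  0.0213] yawrel -1.5709 rpy [ 3.1413e+00 -4.0000e-04 -1.7810e+00] F_jig [ 0.5  0.2 -0.6] w 0.0404
tool shift norm, before turn [ 0.0207  0.0004 -0.0015] after turn [ 0.0207  0.0004 -0.0015] turn z -0.0
```

View pics/s5c.png

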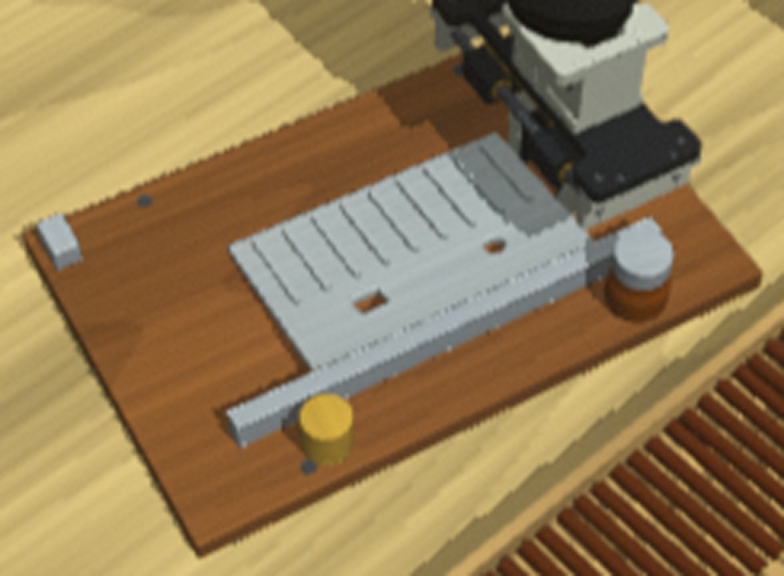

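View pics/t5c.png

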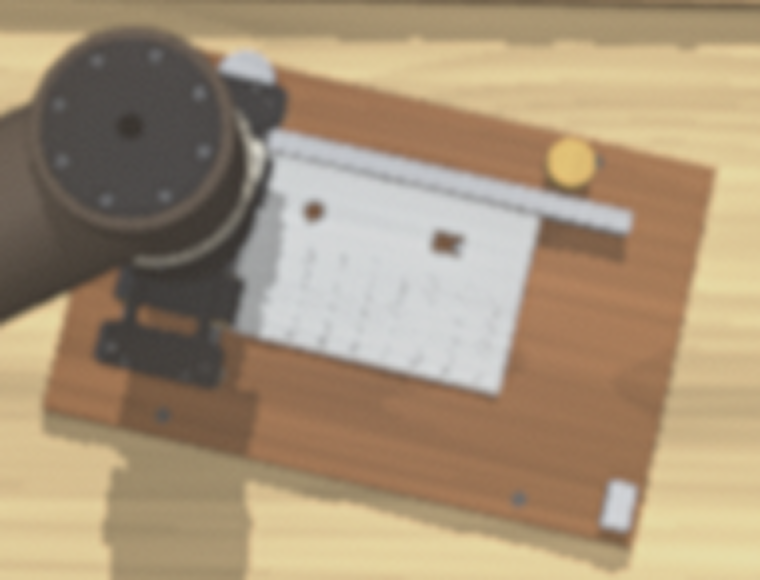

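```bash
python3 - <<'E'
from pl import *
fitp(dict(FL=(494,134),FR=(230,249),RR=(313,371),H=(494,245),S=(370,301)),dict(S=(446,242),RR=(540,217),FR=(499,395),H=(313,211)))
E
```

```text
P [ 0.5858 -0.0118 -0.2138  0.1127] res [0.6 0.7 0.4 0.1 0.2 0.4 0.5 0.6 0.4] rel yaw -0.0037
RL [0.0684 0.1088 0.0375]
RR [ 0.0677 -0.0912  0.0375]
FR [-0.0516 -0.0908  0.024 ]
FL [-0.0508  0.1092  0.024 ]
H [0.0364 0.0539 0.0339]
S [ 0.0361 -0.0361  0.0339]
```

The plate is straight, at the right x, and has 9 mm left to go. The pin tip shows in the slot at top crop (455,240). I'll push on at 1 mm per row.

```bash
python3 -m inch '[[[0.002,0,0,0,0,0,0.545],[0.002,0,0,0,0,0,0.545],[0.002,0,0,0,0,0,0.545],[0.002,0,0,0,0,0,0.545],[0.002,0,0,0,0,0,0.545],[0.002,0,0,0,0,0,0.545],[0.002,0,0,0,0,0,0.545],[0,0,0,0,0,0,0.545],[0,0,0,0,0,0,0.545]]]'; python3 to.py ; python3 look.py 6
```

```text
t: 12.85
eef_pos: [0.5978, 0.0932, 0.0213]
ee_rot: [-3.142, -0.0, -1.781]
force: [-0.3, 0.1, 0.5]
width: 0.0403
t 12.85 jig [-0.0007  0.1141  0.0213] yawrel -1.5708 rpy [-3.1416e+00 -1.0000e-04 -1.7809e+00] F_jig [-0.4 -0.   0.5] w 0.0403
```

View pics/s6c.png

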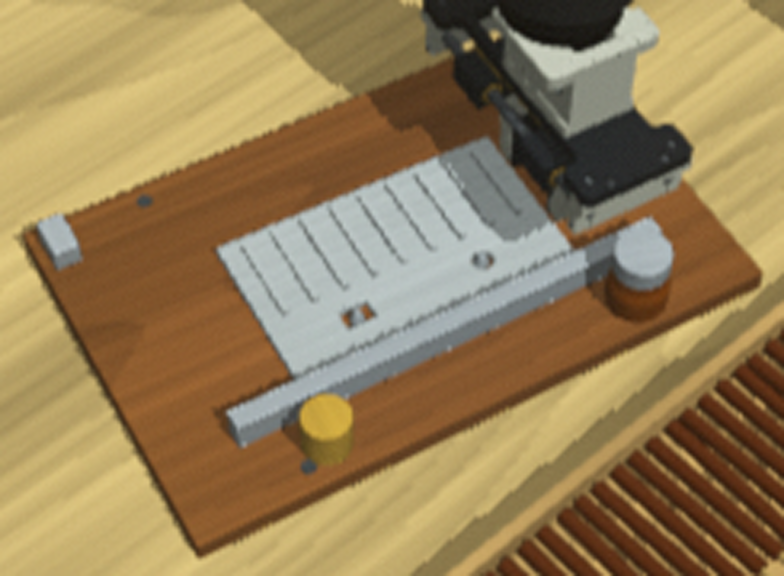

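View pics/t6c.png

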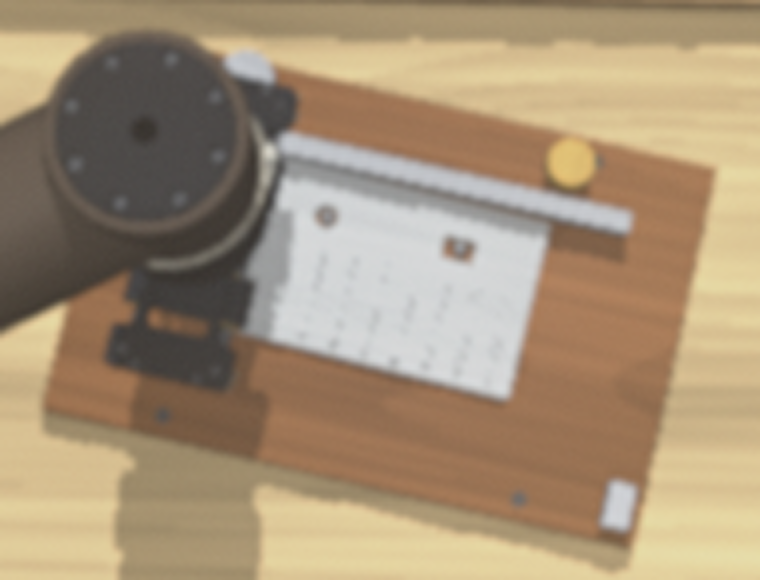

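Both pins now show inside the hole (top crop 326,215) and the slot (459,247), and the rear edge sits below the fence top. It appears to have dropped. I'll back away and check with an unblocked view.

```bash
python3 -m inch '[[[-0.01,0,0,0,0,0,0.545],[-0.03,0,0,0,0,0,0.545],[-0.04,0,0,0,0,0,0.545],[0,0,-0.05,0,0,0,0.545],[0,0,-0.08,0,0,0,0.545],[0,0,-0.08,0,0,0,0.545],[-0.08,0,-0.04,0,0,0,0.545],[-0.09,0,0,0,0,0,0.545],[-0.09,0,0,0,0,0,0.545],[-0.08,0,0,0,0,0,0.545],[-0.04,0,0,0,0,0,0.545],[0,0,0,0,0,0,0.545]]]'; python3 to.py ; python3 look.py 7
```

```text
t: 14.15
eef_pos: [0.6456, 0.323, 0.1454]
ee_rot: [-3.142, -0.0, -1.777]
force: [-0.1, -1.4, -0.7]
width: 0.0395
t 14.15 jig [-0.0019  0.3489  0.1454] yawrel -1.5671 rpy [-3.1415e+00 -1.0000e-04 -1.7772e+00] F_jig [ 0.2 -1.4 -0.7] w 0.0395
```

View pics/s7c.png

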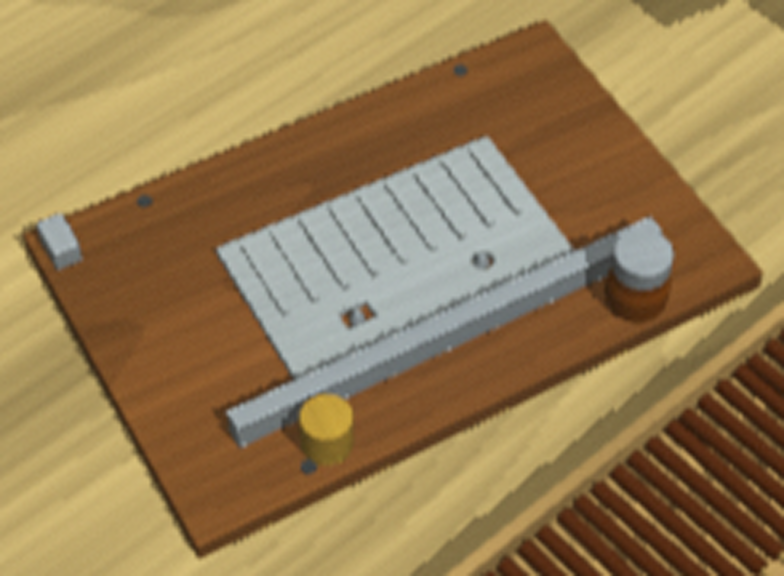

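View pics/t7c.png

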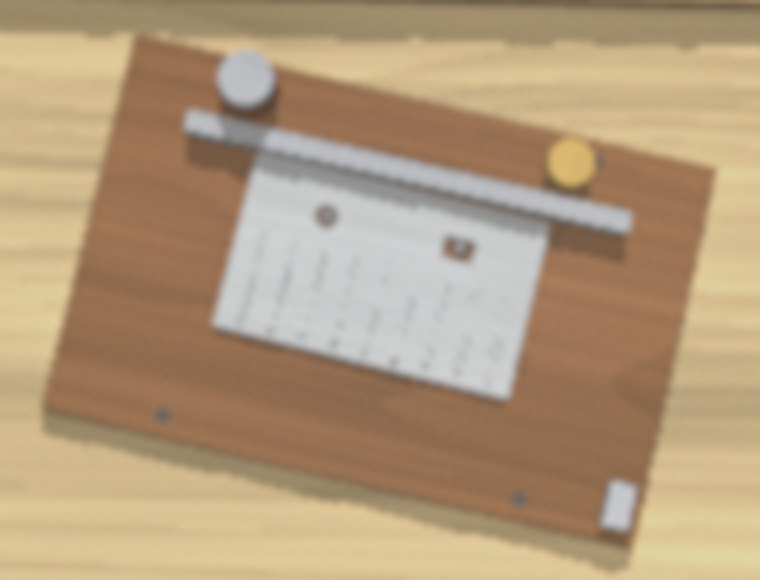

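```bash
python3 - <<'E'
from pl import *
a=(dict(FL=(487,138),FR=(217,248),H=(483,260),S=(357,315)),dict(S=(459,248),FL=(212,326),FR=(510,400),H=(326,216),RR=(550,226)))
fitp(*a); fitp(*a,tilt=0.0); fitp(*a,tilt=0.05)
for n,r,s,nm in(('scene7',(0,0),1,''),):
    b=cv2.imread('pics/s7.png')[240:310,255:385]; cv2.imwrite('pics/z7.png',cv2.resize(b,None,fx=6,fy=6,interpolation=cv2.INTER_CUBIC))
cv2.imwrite('pics/full7.png',cv2.imread('pics/s7.png'))
E
```

```text
P [ 0.5822 -0.0188 -0.2277 -0.0131] res [0.5 0.3 0.2 0.  0.5 0.4 0.6 0.2 0.6] rel yaw -0.0176
RL [0.0693 0.1003 0.0224]
RR [ 0.0657 -0.0997  0.0224]
FR [-0.0542 -0.0976  0.024 ]
FL [-0.0507  0.1024  0.024 ]
H [0.0363 0.0459 0.0228]
S [ 0.0347 -0.0441  0.0228]
P [ 0.5824 -0.019  -0.2285] res [0.5 0.3 0.2 0.3 0.4 0.4 0.6 0.3 0.7] rel yaw -0.0184
RL [0.0695 0.1001 0.024 ]
RR [ 0.0658 -0.0998  0.024 ]
FR [-0.0542 -0.0976  0.024 ]
FL [-0.0505  0.1023  0.024 ]
H [0.0365 0.0457 0.024 ]
S [ 0.0348 -0.0443  0.024 ]
P [ 0.5832 -0.0196 -0.2313] res [0.2 0.3 1.2 1.4 0.3 0.7 0.5 0.5 1. ] rel yaw -0.0212
RL [0.0702 0.0995 0.03  ]
RR [ 0.0659 -0.1004  0.03  ]
FR [-0.0539 -0.0979  0.024 ]
FL [-0.0496  0.1021  0.024 ]
H [0.0371 0.0452 0.0284]
S [ 0.0352 -0.0447  0.0284]
```

View pics/z7.png

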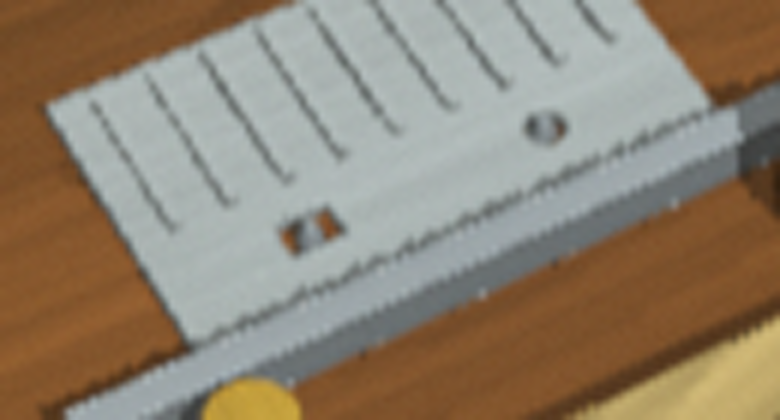

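View pics/s7.png

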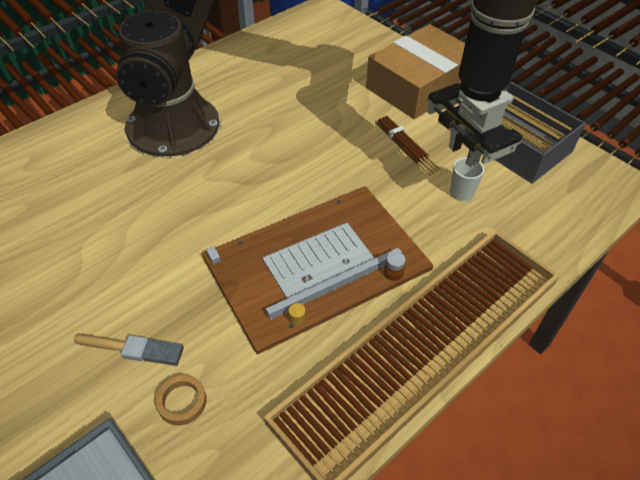

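Hole and slot errors come out at about 1 mm and 2 mm, but the plate has yawed -0.018. With only 2 mm clearance in x, the slot might hang on the pin's cone. I'll check roll and height with a freer fit.

```bash
python3 - <<'E'
from pl import *
from scipy.spatial.transform import Rotation as Ro
sc=dict(FL=(487,138),FR=(217,248),H=(483,260),S=(357,315)); tp=dict(S=(459,248),FL=(212,326),FR=(510,400),H=(326,216),RR=(550,226))
l=[C[k] for k in sc]+[C[k] for k in tp]; o=full('scene',sc.values(),*S)+full('top',tp.values(),*T)
P,r=solve(lambda p,L: Ro.from_euler('ZYX',[p[2],p[3],p[4]]).apply(L)+[p[0],p[1],p[5]],l,o,[.58,-.02,-.21,0,0,.018])
print(P.round(4),r.max())
for k in sc: print(k,tri(full('scene',[sc[k]],*S)+full('top',[tp[k]],*T)).round(4))
for rz in(0,-.0176):
  for dz in (0,.004):
    W=[jigm(J,Rz(rz)@np.array(C[k])+[.009,0,.018+dz]) for k in C]
    print(rz,dz,[(k,*((proj('scene',w)[0]-S[0]+.5)*3.2-.5).round(0),*((proj('top',w)[0]-T[0]+.5)*4-.5).round(0)) for k,w in zip(C,W)])
E
```

```text
[ 0.5821 -0.0187 -0.227   0.0052 -0.0068  0.0168] 0.6
FL [0.5457 0.0928 0.0211]
FR [ 0.5013 -0.1034  0.0246]
H [0.6201 0.0191 0.023 ]
S [ 0.6003 -0.0694  0.0241]
0 0 [('RL', np.float64(582.0), np.float64(262.0), np.float64(259.0), np.float64(151.0)), ('RR', np.float64(303.0), np.float64(391.0), np.float64(553.0), np.float64(219.0)), ('FR', np.float64(215.0), np.float64(253.0), np.float64(512.0), np.float64(395.0)), ('FL', np.float64(484.0), np.float64(137.0), np.float64(216.0), np.float64(326.0)), ('H', np.float64(482.0), np.float64(260.0), np.float64(328.0), np.float64(216.0)), ('S', np.float64(358.0), np.float64(317.0), np.float64(461.0), np.float64(247.0))]
0 0.004 [('RL', np.float64(583.0), np.float64(258.0), np.float64(259.0), np.float64(150.0)), ('RR', np.float64(303.0), np.float64(388.0), np.float64(553.0), np.float64(218.0)), ('FR', np.float64(215.0), np.float64(249.0), np.float64(513.0), np.float64(395.0)), ('FL', np.float64(484.0), np.float64(133.0), np.float64(216.0), np.float64(325.0)), ('H', np.float64(482.0), np.float64(257.0), np.float64(328.0), np.float64(215.0)), ('S
[... 409 characters left out ...]
.float64(323.0)), ('H', np.float64(482.0), np.float64(262.0), np.float64(329.0), np.float64(215.0)), ('S', np.float64(356.0), np.float64(316.0), np.float64(461.0), np.float64(248.0))]
-0.0176 0.004 [('RL', np.float64(583.0), np.float64(260.0), np.float64(261.0), np.float64(147.0)), ('RR', np.float64(300.0), np.float64(386.0), np.float64(554.0), np.float64(221.0)), ('FR', np.float64(215.0), np.float64(247.0), np.float64(511.0), np.float64(397.0)), ('FL', np.float64(487.0), np.float64(135.0), np.float64(215.0), np.float64(322.0)), ('H', np.float64(482.0), np.float64(258.0), np.float64(329.0), np.float64(214.0)), ('S', np.float64(356.0), np.float64(313.0), np.float64(461.0), np.float64(247.0))]
```

```bash
python3 -c "
from station import job_done,get_state
print(get_state()['force']);print(job_done())"
```

```text
[ 0.28033401  0.95753233 -0.65770433]
the job is handed in; nothing more can be done
None
```

The plate dropped over both pins and lies flat on the deck, as far as the last pictures show. The job is handed in, at about 14 s of the 64 s allowed.

I squared the plate and pushed it to the fence with the two open fingertips on its front edge. Then I pushed its left edge about 30 mm sideways along the fence until it dropped, and backed the gripper away.

**Last checks from both cameras:**
- **Position:** the hole is about 1 mm from the left pin and the slot centre about 2 mm from the right pin.
- **Flatness:** the fitted tilt is about 0.01 rad. The underside fitted at z = 17 mm, against the deck's 18 mm; the 1 mm gap is within the camera error.
- **Pins:** both show inside their openings.
- **Other objects:** none looks moved, judging by eye only.
- **Gripper:** it stopped over the cup with about 65 mm to spare, touching nothing.

**What did not agree fully:**
- **Plate turn:** the plate sits turned about -0.018 rad from the jig, more than the ideal but within the play of the holes. I did not nudge it again.
- **Jar lid height:** one measurement gave 76 mm, where the text implies 68 mm. The gripper's body stayed above either.

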